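# Bring a wheel's castle nut to the cross hole and fit the lock pin

### The job

Lock the wheel's castle nut: pick up the lock pin from the desk, set its tip in the crown slot just before the axle's hidden cross hole, and with it nudge the finger-tight nut clockwise (never back) until the pin finds the hole. Then push the pin in until its tab sits against the nut, and let go. Work gently and by feel: do not force the pin or turn past the first slot that lines up, and leave the other things on the desk where they are.

Things in the scene. Friction and masses are not known exactly. Their poses are not given: they have to be found in the camera images.
- wheel_hub: Small wheel lying flat on the desk on its grey trailing arm, fixed. Black tyre 131 mm across, top at z = 48 mm. Origin on the desk under the axle, z up along the axle. The arm (44 mm wide) runs out under the tyre along this body's +x to a round pivot end 112 mm from the axle; the opposite side, -x, is the wheel's front, turned roughly to the robot. A 24 mm steel stub axle stands up in the middle.
- axle_center (a point): On the axle's axis at the height of the cross hole, z = 74.7 mm (axle end z = 84 mm). The 7 mm hole goes straight through the 24 mm axle, mouths chamfered about 1 mm. It runs roughly in line with the arm (front mouth within 0.23 rad of the wheel's front, either way), but the crown hides it: its direction is not given and must be felt. pin_mid lies here when the pin is home.
- washer: Fixed dark washer round the axle, 47 mm across, z = 52 to 55.5 mm, and on it the plain steel castle nut: hexagon 36 mm across flats up to z = 71 mm, then a crown 34 mm across up to z = 80.5 mm with six slots 60 degrees apart, each 7 mm wide, open at the top, floor at z = 71 mm, cut right through the 5 mm thick crown to the axle. Origin on the axis, at its underside.
- castle_nut (a joint): Turn of the castle nut, rad, 0 at the start, growing clockwise seen from above (tightening); slot to slot is 1.047. The nut is finger tight: a steady drag of about 0.055 N m (4 N at a slot); nut, axle and shank are lightly oiled, and it stays where it is left.
- lead_slot (a point): Middle of the outer mouth of the nut's slot just before the hole's front mouth, 17 mm from the axle's axis, at the height of the cross hole; moves with the nut. At the start it lies 0.52 to 0.68 rad counter-clockwise (seen from above) of the wheel's front and must go 0.2 to 0.95 rad clockwise to meet the hole.
- lock_pin: Lock pin lying on the desk, 40 g: round steel shank 5 mm thick, tip rounded, standing 35 mm out of the face of a black upright tab 26 mm long (along the pin), 12 mm thick, 24 mm high, to be pinched from above. Origin under the tab's middle; +x along the shank, z up. Shank axis 2.5 mm above the underside; tab face 13 mm, tip 48 mm from the origin. Home: face on the crown, tip out of the far slot.
- pin_mid (a point): Point on the shank's axis 16.8 mm ahead of the tab's face (29.8 mm from the pin's origin).
- pin_tip (a point): End of the shank's rounded tip, on its axis.
- eraser: Bystander: eraser in a card sleeve, 44 x 21 x 13 mm, lying on the desk; origin under its middle.
- vial_1: Bystander: glass vial with a screw cap, 19 mm across and 52 mm tall, standing; origin under its middle.
- tape_roll: Bystander: roll of masking tape lying flat, 74 mm across, 19 mm high; origin under its middle.
Things that resemble listed ones, but are neither listed nor needed, are in the scene too. There is more than one size of the lock_pin; the job needs the larger.

How it is judged:
By the outcome, as a careful person would: the job done as asked, in the order asked, and still so for the second after the job is handed in, with the robot touching nothing.
It also fails if it takes over 61 s, if anything falls off the work surface, if the arm or the gripper's body presses on something with over 40 N, if the wrist force passes 120 N, or if a joint passes its speed limit or range.

### The arm

A 6-joint arm with a two-finger parallel gripper is mounted at the origin on the work surface; the furniture and walls round the work are solid. World frame = base frame: x ahead of the robot, y to its left, z up, the work surface at z = 0. Lengths are in mm, angles in rad, forces in N, time in s.
With the tool pointing down it reaches from about 350 to 975 mm from the base axis. Payload 7.1 kg.
Tool frame: the origin (TCP) lies between the finger pads; the fingertips stand 19 mm ahead of it and the grasp point (between the pads) is the TCP (ctrl.tcp_to_tips is the distance from the TCP to the fingertips, in mm); z points along the fingers, y is the line along which they close (so a half turn about z gives the same grasp; the last joint's range is limited). The gripper opens to 88 mm and grips with 3 to 60 N. Pads are 20 mm wide; open, the fingers measure 115 mm over their backs; the gripper's body (75 mm by 178 mm) begins 61 mm behind the grasp point.
Start: joints at [-1.287, 0.423, 1.63, -0, 1.089, -0.019], TCP at [186.389, -596.543, 241.675] pointing down, gripper open.
Joint ranges: [-3, 3], [-0.9, 2.11], [0.09, 2.58], [-1.31, 4.45], [0.11, 2.69], [-2.54, 2.54]. Speed limits (rad/s): [2.39, 2.39, 3.01, 3.14, 3.14, 3.14].

### API

Orientations are given as a rotation vector (axis times angle).
In Python, from workcell import status, optics, ctrl gives the robot as it stands. The module is installed in compiled form; this text tells all that it offers.
- The arm moves only by the shell command python3 -m inch 'ROWS'. ROWS is JSON, a list that holds one entry, the list of rows, each a list of 7 numbers: the shift along the tool's x, y, z in mm, then the turn, a rotation vector about the tool's x, y, z in rad, then the opening in per cent of the stroke, from 0 (shut) to 100 (fully open). A call has 1 to 20 rows; each row is the pose to reach, as a shift and turn from the pose commanded when the call began, along the tool's axes at that moment; what a row does not reach only later rows make up. A row lasts 1/10 s, in which the tool goes at most 50 mm and 8.59 degrees, less where a joint would pass 70% of its speed; a pose out of reach is approached as far as the arm can. A call with a gripper value outside its range is refused whole. The fingers move at their own pace and stop on an object; the grip force is fixed at half the most. Time passes only in rows, so rows that repeat a pose let the fingers close. It gives the time, the measured TCP pose, the force, the opening and the grip force at its end, in the units of the state.
- status.get_obs(): the state, without advancing time (a new reading comes with each control period).
- optics.get_image(name): name is "scene" or "top" or "wrist"; returns a dict with "frame" (420x560x3 uint8, red, green, blue), "fx", "fy", "cx", "cy" (pixels), "rvec" (rotation vector, rad) and "tvec" (3), from world to camera coordinates, as OpenCV has them; the wrist camera has in their place "hand_eye" (4x4, takes a point from camera to tool coordinates, whose origin is the TCP and whose axes are the flange's). Camera axes: x right, y down, z forward; pixel columns grow to the right and rows downward; lengths in mm; the calibration is good to about 2 mm. A picture is of the moment at which its call begins: read the wrist's pose just before it. There is no depth.
- ctrl.close_job(): hands the job in; it is judged then, once.
The state is a dict: "t": time; "qpos": joint angles; "qvel": joint speeds; "joint_torque": joint torques, N m; "ee_pos": TCP position; "orientation": TCP orientation; "ft_force": force on the tool from outside, world axes, zero at the start; "moment": the same for the moment, N m; "width": finger opening in mm; "grasp_force": force on a finger pad.
Only numpy, scipy, OpenCV 4.12 (cv2) and the standard library are available. Lean on these libraries where they do the work, as an engineer would, in place of code of your own. Each camera call takes 0.05 s, during which the arm holds its last target. There are 200 camera calls.

## Working session

There is one attempt and no reset: what is moved stays moved. The work goes in short steps, Python scripts to look and compute and a shell command to move; the robot and the scene stay as the last step left them, time stands still between calls to the robot, and variables do not carry over. Pictures are saved under pics/ and viewed, at most 10 in all, crops included, and the job is handed in when it is done.

```bash
mkdir -p pics
cat > h.py <<'E'
import numpy as np, cv2
from workcell import status, optics, ctrl
from scipy.spatial.transform import Rotation as R
def grab(n):
    o=status.get_obs(); im=optics.get_image(n); return o,im
def cam(im,o=None):
    """returns Rcw (cam->world), origin"""
    if 'hand_eye' in im:
        H=np.array(im['hand_eye']); T=np.eye(4); T[:3,:3]=R.from_rotvec(o['orientation']).as_matrix(); T[:3,3]=o['ee_pos']
        M=T@H; return M[:3,:3],M[:3,3]
    Rw=R.from_rotvec(np.array(im['rvec']).ravel()).as_matrix(); return Rw.T,-Rw.T@np.array(im['tvec']).ravel()
def ray(im,uv,z,o=None):
    Rc,c=cam(im,o); d=Rc@np.array([(uv[0]-im['cx'])/im['fx'],(uv[1]-im['cy'])/im['fy'],1]); return c+d*(z-c[2])/d[2]
def proj(im,P,o=None):
    Rc,c=cam(im,o); p=Rc.T@(np.array(P)-c); return np.array([im['fx']*p[0]/p[2]+im['cx'],im['fy']*p[1]/p[2]+im['cy']])
def save(im,name): cv2.imwrite('pics/'+name,im['frame'][:,:,::-1] if isinstance(im,dict) else im)
E
python3 - <<'E'
from h import *
import pickle
L=[]
for n in('scene','top','wrist'):
    o,im=grab(n); pickle.dump((o,im),open(n+'.pkl','wb')); L.append(im['frame'][:,:,::-1])
    print(n,cam(im,o)[1].round(), im['fx'])
print(o)
cv2.imwrite('pics/top.png',cv2.resize(L[1],(800,600)))
cv2.imwrite('pics/sw.png',cv2.resize(np.hstack([L[0],L[2]]),(800,300)))
E
```

```text
scene [ 517. -637.  678.] 440.8855776169998
top [ 335.  -47. 1214.] 525.2170139528638
wrist [ 264. -573.  383.] 327.9223479112458
{'t': 0.1, 'qpos': array([-1.28700786e+00,  4.23798141e-01,  1.63059341e+00, -1.14370879e-06,
        1.08858048e+00, -1.89941313e-02]), 'qvel': array([-1.79188108e-03,  1.01407319e-04, -6.66632090e-04, -1.07374741e-03,
       -1.02999247e-03,  4.68047854e-05]), 'joint_torque': array([-1.78349178e-04, -5.45613277e+01, -2.74325645e+01,  6.45362749e-02,
        1.88004639e-02, -4.87894908e-06]), 'ee_pos': array([ 186.25835244, -596.11370513,  240.96627395]), 'orientation': array([-3.10430810e+00, -4.73589729e-01,  2.87482422e-04]), 'ft_force': array([-0.33665182,  1.09750874,  0.77299865]), 'moment': array([-0.07040909,  0.04129579,  0.0373487 ]), 'grasp_force': 0.0, 'width': 87.82231057555201}
```

View pics/top.png

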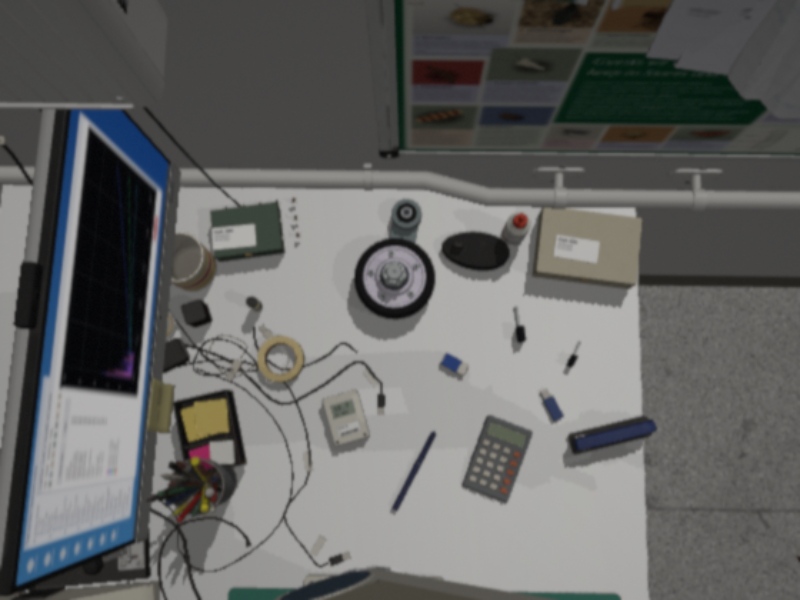

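View pics/sw.png

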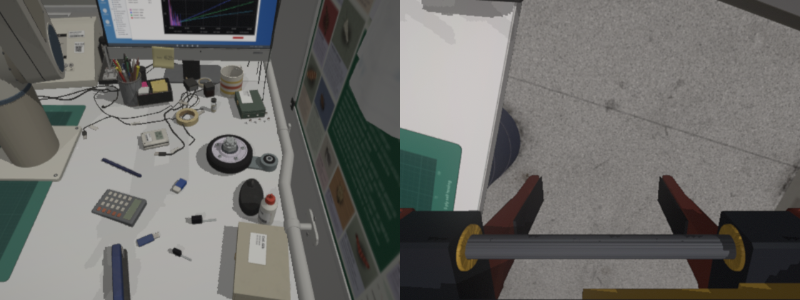

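The top view shows two candidate lock pins, A at about (519,325) with the larger tab and longer shank, and B at about (572,357), which is smaller. The wheel is at (395,278) and its arm pivot at (406,215), up in the image. The USB stick at (550,405) and plug at (381,400) are not pins. I'll measure both pins and check with a crop.

Run:
```python
from h import *
import pickle
o,im=pickle.load(open('top.pkl','rb'))
s=560/800
P=lambda u,v,z:ray(im,(u*s,v*s),z).round(1)
print('wheel',P(395,278,48),'axle',P(395,271,84),'pivot',P(406,213,40))
for n,a,b,c in(('A',(520,343),(518,325),(516,308)),('B',(569,369),(573,357),(578,342))):
    print(n,P(*a,24),P(*b,12),P(*c,2.5))
print('eraser',P(454,365,13),'vial?',P(254,302,52),'tape',P(281,359,19))
f=im['frame'][195:275,330:430,::-1]
a=cv2.resize(f,(600,480),interpolation=cv2.INTER_CUBIC)
cv2.imwrite('pics/pins.png',a)
```

```text
wheel [570.4 -26.2  48. ] axle [574.1 -26.7  84. ] pivot [679.4 -42.   40. ]
A [ 472.6 -226.6   24. ] [ 503.2 -225.5   12. ] [ 532.5 -223.8    2.5]
B [ 432.3 -303.7   24. ] [ 452.7 -313.1   12. ] [ 478.1 -323.7    2.5]
eraser [ 436.8 -122.4   13. ] vial? [527.9 194.9  52. ] tape [441.7 154.3  19. ]
```

View pics/pins.png

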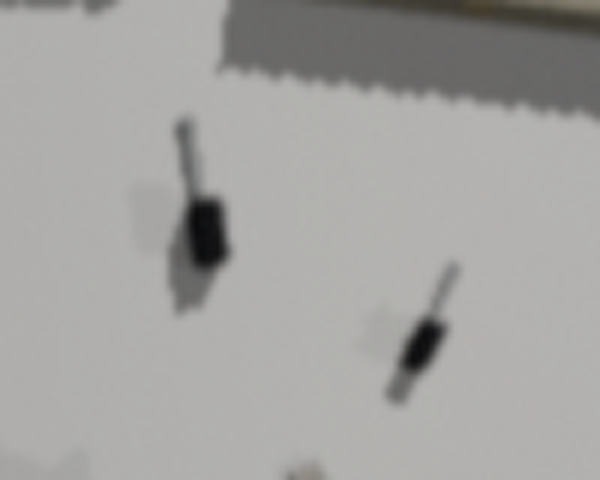

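Candidates in crop pixels: A has its tab at (208,232) and tip at (183,122); B has its tab at (425,345) and tip at (455,265). A is clearly larger in both tab and shank, so it is the lock pin. Next I work out the hover move.

```bash
cat >> h.py <<'E'
def goal(p,yaw,o=None):
    """row (shift tool axes, turn) to TCP world p, tool down with tool x at world yaw"""
    o=o or status.get_obs(); R0=R.from_rotvec(o['orientation'])
    c,s=np.cos(yaw),np.sin(yaw)
    G=R.from_matrix(np.array([[c,s,0],[s,-c,0],[0,0,-1]]))
    print('row',R0.inv().apply(np.array(p)-o['ee_pos']).round(2),(R0.inv()*G).as_rotvec().round(4))
def tip(o): M=R.from_rotvec(o['orientation']).as_matrix(); return M
E
python3 - <<'E'
from h import *
import pickle
o,im=pickle.load(open('top.pkl','rb'))
c=lambda u,v:(330+u/6,195+v/6)
tab=ray(im,c(208,232),24);tp=ray(im,c(183,122),2.5);nk=ray(im,c(195,197),2.5)
print(tab,tp,nk,np.linalg.norm((tp-tab)[:2]),np.degrees(np.arctan2(*(tp-nk)[1::-1])),np.degrees(np.arctan2(*(tp-tab)[1::-1])))
o,w=pickle.load(open('wrist.pkl','rb'))
print(np.array(w['hand_eye']).round(3)); M=tip(o); print(M.round(3))
print('yaw x',np.degrees(np.arctan2(M[1,0],M[0,0])))
y=np.arctan2(*(tp-tab)[1::-1])
for yy in (y,y+np.pi): goal([tab[0],tab[1],150],yy)
E
```

```text
[ 487.35540117 -228.26162663   24.        ] [ 533.07659564 -222.21127034    2.5       ] [ 503.7028571  -226.62584813    2.5       ] 46.11978356286128 8.547012454877967 7.538240322810238
[[ 1.00000e-03 -9.56000e-01 -2.92000e-01  8.08330e+01]
 [ 1.00000e+00  1.00000e-03  0.00000e+00  8.16000e-01]
 [ 0.00000e+00 -2.92000e-01  9.56000e-01 -1.42167e+02]
 [ 0.00000e+00  0.00000e+00  0.00000e+00  1.00000e+00]]
[[ 0.955  0.298 -0.   ]
 [ 0.298 -0.955  0.001]
 [ 0.    -0.001 -1.   ]]
yaw x 17.348194292188793
row [ 397.07 -261.31   91.41] [-1.200e-03  1.000e-04  1.712e-01]
row [ 397.07 -261.31   91.41] [-1.0000e-04 -1.7000e-03 -2.9704e+00]
```

```bash
python3 -m inch '[[[397,-261,60,0,0,0.17,100],[397,-261,60,0,0,0.17,100],[397,-261,60,0,0,0.17,100],[397,-261,60,0,0,0.17,100],[397,-261,60,0,0,0.17,100],[397,-261,60,0,0,0.17,100],[397,-261,60,0,0,0.17,100],[397,-261,60,0,0,0.17,100],[397,-261,60,0,0,0.17,100],[397,-261,60,0,0,0.17,100],[397,-261,60,0,0,0.17,100],[397,-261,60,0,0,0.17,100],[397,-261,60,0,0,0.17,100],[397,-261,60,0,0,0.17,100]]]'
python3 - <<'E'
from h import *
import pickle
o,im=grab('wrist'); pickle.dump((o,im),open('w1.pkl','wb'))
print(o['t'],o['ee_pos'],o['qvel'].round(3))
cv2.imwrite('pics/w1.png',cv2.resize(im['frame'][:,:,::-1],(800,600)))
E
```

```text
t: 1.55
ee_pos: [486.8, -230.1, 181.8]
orientation: [3.135, 0.206, -0.0]
ft_force: [-0.4, -0.2, 1.5]
width: 87.7
grasp_force: 0.0
1.55 [ 486.79570918 -230.09717168  181.79856844] [-0.002 -0.001 -0.002  0.003 -0.002  0.003]
```

View pics/w1.png

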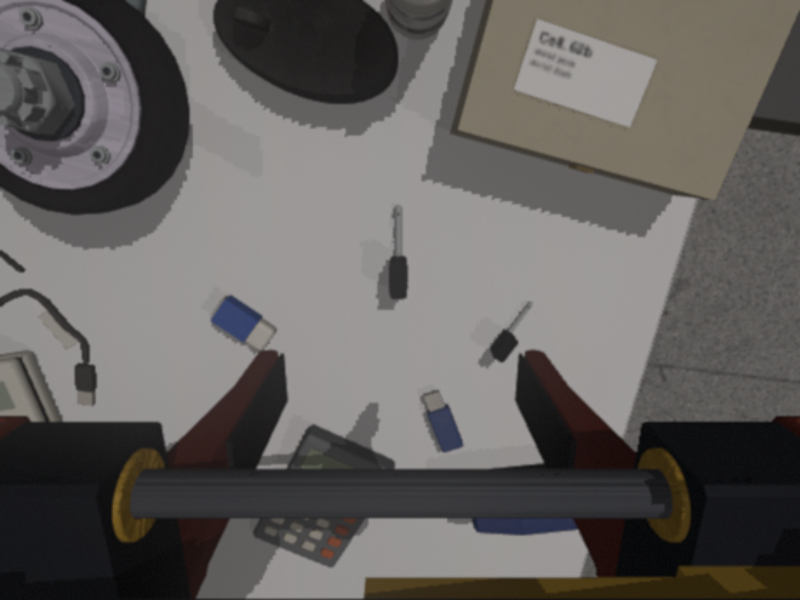

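The wrist view shows pin A with its tab spanning rows 257–298 at column 398 and its tip at (398,208), roughly aligned with the tool's x. The smaller pin is at (510,335).

Run:
```python
from h import *
import pickle
o,im=pickle.load(open('w1.pkl','rb'))
s=.7
g=cv2.cvtColor(im['frame'],cv2.COLOR_RGB2GRAY)
y0,x0=165,262
print(cam(im,o)[1])
m=(g[y0:225,x0:300]<70).astype(np.uint8)
n,l,st,c=cv2.connectedComponentsWithStats(m); print(st[1:]+[x0,y0,0,0,0],c[1:]+[x0,y0])
for r in range(140,215,3): print(r,g[r,268:292])
P=lambda u,v,z:ray(im,(u,v),z,o).round(1)
```

```text
[ 567.16601308 -220.22645689  323.961414  ]
[[272 179  13  30 351]] [[278.01424501 193.81481481]]
140 [153 153 153 153 153 154 153 153 154 153 153 153 153 153 153 153 153 153
 153 153 153 154 153 153]
143 [154 153 154 153 155 152 147 145 141 135 127 136 146 153 154 153 154 153
 153 154 154 153 153 153]
146 [154 153 153 153 154 153 141 111  90 103 119 123 118 124 148 153 154 153
 154 154 153 154 154 153]
149 [153 154 153 153 152 146 131 102  88  97  93  99 112 124 148 153 153 154
 154 154 153 154 154 154]
152 [153 153 154 154 153 141 117 103  90 103 118 122 118 125 148 154 154 154
 154 154 154 153 153 153]
155 [153 154 154 154 152 146 146 137 101 103 118 122 117 125 148 153 153 153
 153 153 154 153 154 153]
158 [153 153 154 152 149 147 146 130  98 102 119 122 118 125 148 154 154 154
 154 154 154 154 154 154]
161 [153 152 154 154 154 154 144 107  88 104 119 123 117 125 148 154 154 153
 154 153 153 154 153 153]
164 [153 152 154 153 153 153 140 104  88 104 118 122 117 125 147 153 154 153
 154 154 154 154 154 154]
167 [154 154 153 153 153 153 146 131 100 102 118 122 117 125 148 153 154 15
[... 872 characters left out ...]
  65  48  45  47  47  46  47  46  46  44  47  44  56 101
 146 155 153 153 153 154]
197 [ 94  94  94  88  63  45  46  46  45  46  46  46  46  46  46  45  59 107
 147 156 154 154 154 153]
200 [100 100  97  91  64  46  45  46  46  47  47  46  47  46  44  44  56 101
 145 155 154 155 154 154]
203 [103 101 102  96  72  49  45  47  46  47  46  47  45  48  45  45  82 139
 154 154 153 154 154 154]
206 [101 102 102 100  85  57  45  47  46  46  46  46  47  45  45  43  85 143
 154 154 153 154 154 154]
209 [101 101 101 102 101  95  84  75  72  73  76  90  96 101 112 136 146 153
 155 154 154 153 154 154]
212 [101 101 102 102 102 102 102 101 112 139 149 152 154 154 153 153 154 153
 155 153 154 154 154 154]
```

Run:
```python
from h import *
import pickle
o,im=pickle.load(open('w1.pkl','rb'))
P=lambda u,v,z:ray(im,(u,v),z,o)
b=P(278.5,208.8,24);f=P(279,179.3,0);t=P(278.8,143.5,2.5);n=P(278.9,178,2.5)
print(b,f,t,np.linalg.norm(b-f),np.linalg.norm((t-b)[:2]))
yaw=np.arctan2(*(t-n)[1::-1]); yaw2=np.arctan2(*(t-b)[1::-1]); print(yaw,yaw2)
u=np.array([np.cos(yaw2),np.sin(yaw2),0]); org=t-48*u; print('origin',org,'back->',b+13*u,'front->',f-13*u)
goal([org[0],org[1],22],yaw)
```

```text
[ 476.70888822 -230.33073947   24.        ] [ 500.24988834 -227.61316028    0.        ] [ 535.60229788 -222.78123124    2.5       ] 33.72779155912145 59.37532126966663
0.13349110352198376 0.12749404067348746
origin [ 487.99188326 -228.88437961    2.5       ] back-> [ 489.60337551 -228.67780346   24.        ] front-> [ 487.35540105 -229.2660963     0.        ]
row [  1.23  -1.06 159.86] [ 0.0002 -0.0001 -0.0025]
```

```bash
python3 -m inch '[[[1.5,-1,50,0,0,0,60],[1.5,-1,90,0,0,0,50],[1.5,-1,120,0,0,0,40],[1.5,-1,140,0,0,0,40],[1.5,-1,150,0,0,0,40],[1.5,-1,157,0,0,0,40],[1.5,-1,159.5,0,0,0,40],[1.5,-1,159.5,0,0,0,40],[1.5,-1,159.5,0,0,0,0],[1.5,-1,159.5,0,0,0,0],[1.5,-1,159.5,0,0,0,0],[1.5,-1,159.5,0,0,0,0],[1.5,-1,159.5,0,0,0,0],[1.5,-1,159.5,0,0,0,0],[1.5,-1,159.5,0,0,0,0],[1.5,-1,159.5,0,0,0,0]]]'; python3 -c "
from h import *
o=status.get_obs();print(o);"
```

```text
t: 3.2
ee_pos: [489.2, -228.0, 22.7]
orientation: [3.134, 0.208, 0.001]
ft_force: [-0.4, 0.3, 6.1]
width: 11.8
grasp_force: 30.0
{'t': 3.2, 'qpos': array([-4.58141912e-01,  6.46733476e-01,  1.91684531e+00,  1.51586252e-05,
        5.77299525e-01,  9.79805992e-01]), 'qvel': array([-1.18328794e-03,  1.88944201e-03,  9.23704097e-04, -7.99797552e-05,
       -3.49974977e-04,  1.16438031e-03]), 'joint_torque': array([-4.01700824e-02, -5.07228398e+01, -1.34132409e+01,  1.96613953e-02,
       -3.02662393e-01,  2.73121084e-03]), 'ee_pos': array([ 489.16694019, -227.95521119,   22.67088845]), 'orientation': array([3.13431591e+00, 2.08481212e-01, 9.77609381e-04]), 'ft_force': array([-0.4158654 ,  0.32717558,  6.1112711 ]), 'moment': array([0.16338547, 0.12285453, 0.03904821]), 'grasp_force': 30.00055432319641, 'width': 11.770175235410516}
```

```bash
python3 -c "
from h import *
goal([484,-70,150],0.454)"
```

```text
row [  15.88 -157.2  -127.38] [ 0.0005 -0.0005 -0.3212]
```

```bash
python3 -m inch '[[[0,0,-5,0,0,0,0],[0,0,-15,0,0,0,0],[0,0,-40,0,0,0,0],[0,0,-80,0,0,0,0],[0,0,-127,0,0,0,0],[16,-40,-127,0,0,-0.1,0],[16,-80,-127,0,0,-0.2,0],[16,-120,-127,0,0,-0.3,0],[16,-145,-127,0,0,-0.32,0],[16,-157,-127,0,0,-0.32,0],[16,-157,-127,0,0,-0.32,0],[16,-157,-127,0,0,-0.32,0],[16,-157,-127,0,0,-0.32,0]]]'
python3 - <<'E'
from h import *
import pickle
o,im=grab('wrist'); pickle.dump((o,im),open('w2.pkl','wb'))
print(o['t'],o['ee_pos'],o['ft_force'],o['width'])
f=im['frame'][:,:,::-1].copy()
print(proj(im,[574,-26.7,84],o))
cv2.imwrite('pics/w2.png',cv2.resize(f,(800,600)))
E
```

```text
t: 4.5
ee_pos: [484.4, -71.2, 149.3]
orientation: [3.062, 0.703, 0.001]
ft_force: [0.5, -0.3, -1.1]
width: 11.9
grasp_force: 30.0
4.5 [484.35401793 -71.16631096 149.30357457] [ 0.51441547 -0.34871128 -1.08426816] 11.906201195139609
[277.49755642  74.89077436]
```

View pics/w2.png

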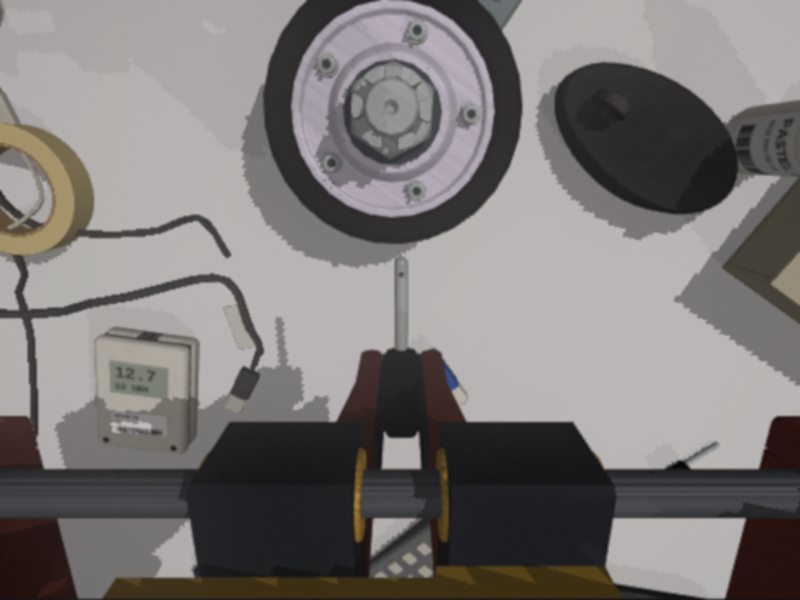

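The pin is held straight, with its tip at (401,260). The axle end is at (392,106), and a dark slot in the crown faces the pin. I'll enlarge the nut.

Run:
```python
from h import *
import pickle
o,im=pickle.load(open('w2.pkl','rb'))
f=im['frame'][:,:,::-1]
cr=cv2.resize(f[35:120,230:320],(720,680),interpolation=cv2.INTER_CUBIC)[:600]
cv2.imwrite('pics/nut.png',cv2.convertScaleAbs(cr,alpha=1.3))
```

```text
(no output)
```

View pics/nut.png

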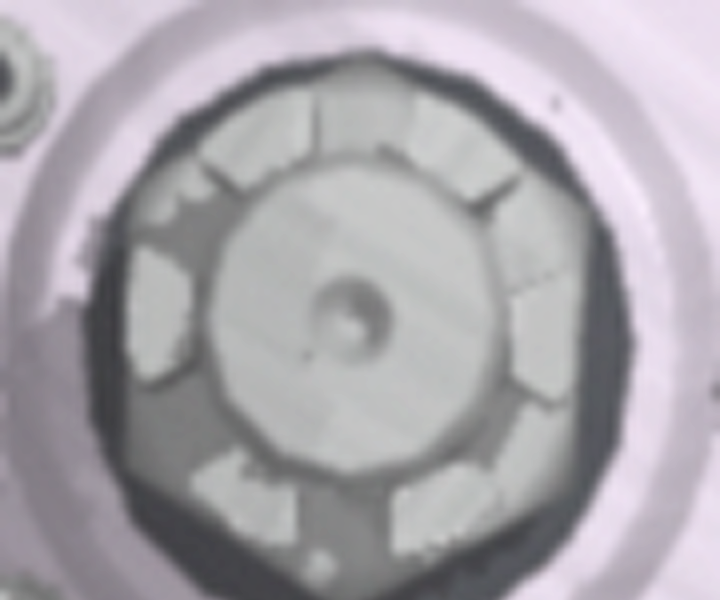

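Crop: axle end centred at (353,315). The near slot lies between edges x=298 and x=392 at y≈550, and the opposite slot between (312,88) and (415,97).

Run:
```python
from h import *
import pickle
o,im=pickle.load(open('w2.pkl','rb'))
c=lambda u,v:(229.5+u/8+.06,34.5+v/8+.06)
P=lambda u,v,z:ray(im,c(u,v),z,o)
A=P(353,315,84); print('axle',A)
n=(P(297,547,80.5)+P(393,555,80.5))/2; f=(P(312,88,80.5)+P(415,97,80.5))/2
for k in(n,f,): d=(k-A)[:2]; print(k,np.hypot(*d),np.degrees(np.arctan2(d[1],d[0])))
d=(f-n)[:2];print('mid',(f+n)/2,'yaw',np.degrees(np.arctan2(d[1],d[0])),np.hypot(*d))
print('width',np.linalg.norm(P(297,547,80.5)-P(393,555,80.5)))
# right-left slots mids for axis: left piece edges
g=cv2.cvtColor(im['frame'],cv2.COLOR_RGB2GRAY)
for r in range(176,190,2): print(r,g[r,270:292])
M=tip(o); z=o['ee_pos'][2]-22.3+2.5; print('shank z',z)
# expected tip
e=o['ee_pos']+M@[47,0,0]; e[2]=z; print('expected tip px',proj(im,e,o),e)
t=ray(im,(280.5,181.5),z,o); nk=ray(im,(280.5,240),z,o); print('tip',t,np.degrees(np.arctan2(*(t-nk)[1::-1])),'in tool',M.T@(t-o['ee_pos']),M.T@(nk-o['ee_pos']), 'toolyaw',np.degrees(np.arctan2(M[1,0],M[0,0])))
for r in (190,200,210,220,230,240,): print(r,g[r,270:292])
```

```text
axle [573.49069213 -24.4587574   84.        ]
[558.36902688 -30.9422831   80.5       ] 16.452989561937027 -156.79240868704122
[587.70205891 -18.43355692  80.5       ] 15.435866889179689 22.97551248694024
mid [573.0355429  -24.68792001  80.5       ] yaw 23.095253082501877 31.888791118127394
width 7.366739800749125
176 [122 123 122 122 122 122 122 122 122 121 125 136 135 136 167 179 176 180
 182 182 181 182]
178 [121 122 122 122 122 122 122 126 132 125 136 167 177 176 180 183 181 181
 182 181 182 181]
180 [122 122 122 125 135 137 131 131 123 117 119 124 129 145 169 180 182 181
 182 182 182 181]
182 [126 135 138 147 176 173 127 107 117 128 136 141 141 133 132 152 176 182
 182 182 182 182]
184 [169 181 182 182 183 170 118 106 123 134 143 152 150 139 129 140 174 182
 182 182 181 181]
186 [181 181 181 182 183 170 118 107 122 133 136 139 139 135 128 142 173 183
 181 182 181 182]
188 [181 180 181 182 183 170 117 107 122 133 137 139 138 135 129 140 173 182
 182 182 181 181]
shank z 129.50357456618048
expected tip px [278.71707463 179.43672418] [526.64735078 -50.66573272 129.50357457]
tip [526.08877918 -51.93324809 129.50357457] 25.92102872047247 in tool [45.93733477  0.88842863 19.81698698] [14.24829345  0.92187478 19.80554872] toolyaw 25.860564905462862
190 [181 181 181 182 183 171 117 107 122 124 117 117 130 134 129 141 174 183
 182 181 182 181]
200 [182 182 182 183 183 171 120 109 128 140 146 150 151 145 139 145 175 184
 182 182 182 182]
210 [182 181 182 183 183 171 120 108 128 140 146 150 151 145 138 144 175 183
 183 182 183 182]
220 [181 182 182 183 183 173 128 108 122 133 137 139 139 133 128 141 174 184
 183 182 181 182]
230 [183 182 181 182 183 173 126 109 121 131 136 139 139 134 127 140 174 183
 182 182 182 182]
240 [182 182 181 181 182 173 126 106 119 129 136 138 137 133 130 148 175 175
 172 171 171 171]
```

Run:
```python
from h import *
import pickle
o,im=pickle.load(open('w2.pkl','rb'))
M=tip(o); A=np.array([573.27,-24.57,84])
a=M.T@(A-o['ee_pos']); print(a)
ax,ay=a[0],a[1]-1.0
th=np.radians(25.86-23.1)   # clockwise turn wanted
for r in (26,14):
    D=r+45.94; print(r,[ax-D*np.cos(th),ay-D*np.sin(th)],'turn',th)
print('TCP axis world',(o['ee_pos']+M@[ax,ay,0]))
```

```text
[100.31266575  -3.17455303  65.33847424]
26 [np.float64(28.456116333586635), np.float64(-7.638640981853699)] turn 0.04817108735504346
14 [np.float64(40.44219630368919), np.float64(-7.06081146520849)] turn 0.04817108735504346
TCP axis world [572.80032091 -23.65517432 149.33803419]
```

```bash
python3 -m inch '[[[14,-4,0,0,0,0.048,0],[28.5,-7.6,0,0,0,0.048,0],[28.5,-7.6,25,0,0,0.048,0],[28.5,-7.6,45,0,0,0.048,0],[28.5,-7.6,54.8,0,0,0.048,0],[28.5,-7.6,54.8,0,0,0.048,0],[28.5,-7.6,54.8,0,0,0.048,0],[28.5,-7.6,54.8,0,0,0.048,0]]]'
python3 - <<'E'
from h import *
import pickle
o,im=grab('wrist'); pickle.dump((o,im),open('w3.pkl','wb'))
print(o['t'],o['ee_pos'],o['ft_force'],o['width'])
f=im['frame'][:,:,::-1]
print(proj(im,[572.8,-23.7,84],o))
cr=cv2.resize(f[40:190,180:380],(800,600),interpolation=cv2.INTER_CUBIC)
cv2.imwrite('pics/w3.png',cv2.convertScaleAbs(cr,alpha=1.3))
E
```

```text
t: 5.35
ee_pos: [507.0, -51.0, 95.2]
orientation: [3.077, 0.631, 0.002]
ft_force: [-0.3, 0.4, -0.9]
width: 11.8
grasp_force: 30.0
5.35 [506.98627792 -50.99478481  95.2030304 ] [-0.32946514  0.37679537 -0.86765564] 11.833097279690922
[280.44685666 131.09679068]
```

View pics/w3.png

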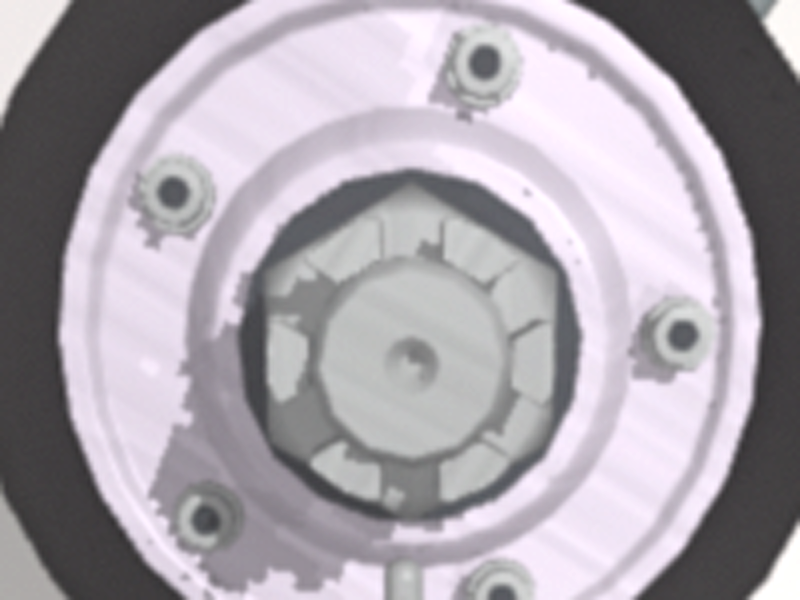

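The tip is at (404,562), just short of the near slot at x≈381–440 (centre 410). The axle is at (412,362). The pin looks up to about 0.8 mm left of the slot, so I'll refine that from pixel profiles.

Run:
```python
from h import *
import pickle
o,im=pickle.load(open('w3.pkl','rb'))
g=cv2.cvtColor(im['frame'],cv2.COLOR_RGB2GRAY)
for r in (57+40,100,160,163,166,190,210): print(r,list(g[r,266:300]))
for r in (180,184,188,192,196,200,210,220,230): print(r,list(g[r,268:294]))
M=tip(o)
T=lambda u,v,z:(M.T@(ray(im,(u,v),z,o)-o['ee_pos'])).round(2)
c=lambda u,v:(179.5+u/4+.12,39.5+v/4+.12)
print('axle',T(*c(412,362),84),'near',T(*c(411,490),80.5),'far',T(*c(412.5,235),80.5),'tip',T(*c(404,562),75.2))
print('yaw',np.degrees(np.arctan2(M[1,0],M[0,0])))
```

```text
97 [np.uint8(144), np.uint8(148), np.uint8(147), np.uint8(149), np.uint8(152), np.uint8(155), np.uint8(156), np.uint8(156), np.uint8(147), np.uint8(134), np.uint8(149), np.uint8(154), np.uint8(151), np.uint8(150), np.uint8(151), np.uint8(152), np.uint8(152), np.uint8(153), np.uint8(155), np.uint8(156), np.uint8(155), np.uint8(156), np.uint8(154), np.uint8(143), np.uint8(117), np.uint8(147), np.uint8(158), np.uint8(156), np.uint8(156), np.uint8(155), np.uint8(154), np.uint8(155), np.uint8(155), np.uint8(151)]
100 [np.uint8(146), np.uint8(148), np.uint8(151), np.uint8(155), np.uint8(155), np.uint8(156), np.uint8(155), np.uint8(153), np.uint8(147), np.uint8(130), np.uint8(147), np.uint8(153), np.uint8(151), np.uint8(149), np.uint8(151), np.uint8(152), np.uint8(153), np.uint8(154), np.uint8(148), np.uint8(126), np.uint8(122), np.uint8(141), np.uint8(147), np.uint8(135), np.uint8(114), np.uint8(147), np.uint8(157), np.uint8(154), np.uint8(153), np.uint8(155), np.uint8(157), np.uint8(158), np.uint8(156), np.uint8(153)]
160 [np.uint8(147), np.uint8(146), np.uint8(145), np.uint8(144), np.uin
[... 5365 characters left out ...]
8(147), np.uint8(150), np.uint8(151), np.uint8(150), np.uint8(141), np.uint8(107), np.uint8(64), np.uint8(47), np.uint8(49), np.uint8(50), np.uint8(49), np.uint8(50), np.uint8(51), np.uint8(50)]
230 [np.uint8(106), np.uint8(91), np.uint8(82), np.uint8(80), np.uint8(80), np.uint8(80), np.uint8(80), np.uint8(80), np.uint8(87), np.uint8(111), np.uint8(129), np.uint8(140), np.uint8(145), np.uint8(147), np.uint8(147), np.uint8(142), np.uint8(129), np.uint8(103), np.uint8(83), np.uint8(87), np.uint8(108), np.uint8(114), np.uint8(115), np.uint8(114), np.uint8(115), np.uint8(116)]
axle [71.66  1.81 11.3 ] near [56.52  1.76 14.78] far [85.48  1.85 14.82] tip [46.63  0.93 20.07]
yaw 23.194853703147675
```

```bash
python3 -m inch '[[[0,0.9,0,0,0,0,0],[3,0.9,0,0,0,0,0],[5,0.9,0,0,0,0,0],[7,0.9,0,0,0,0,0],[9,0.9,0,0,0,0,0],[10,0.9,0,0,0,0,0],[10,0.9,0,0,0,0,0],[10,0.9,0,0,0,0,0]]]'
cat >> h.py <<'E'
def rep(C=(572.8,-23.7)):
    o=status.get_obs(); M=tip(o); d=M.T@(np.array([*C,0])-o['ee_pos'])
    print('t%.2f'%o['t'],'D,y',d[:2].round(2),'z',o['ee_pos'][2].round(2),'yaw',np.degrees(np.arctan2(M[1,0],M[0,0])).round(2),'F tool',(M.T@o['ft_force']).round(2),'mom',(M.T@o['moment']).round(3),'w',round(o['width'],2))
E
python3 -c "
from h import *
rep()"
```

```text
t: 6.2
ee_pos: [515.7, -47.6, 94.3]
orientation: [-3.077, -0.632, 0.0]
ft_force: [-0.3, 0.8, -0.2]
width: 12.0
grasp_force: 30.0
t6.20 D,y [61.93  0.49] z 94.32 yaw 23.2 F tool [ 0.01 -0.89  0.17] mom [-0.011 -0.002  0.043] w 11.98
```

```bash
python3 -m inch '[[[1,0,0,0,0,0,0],[1.5,0,0,0,0,0,0],[2,0,0,0,0,0,0],[2,0,0,0,0,0,0],[2,0,0,0,0,0,0]]]' >/dev/null;python3 -c "
from h import *
rep()"
python3 -m inch '[[[0.5,0,0,0,0,0,0],[1,0,0,0,0,0,0],[1,0,0,0,0,0,0],[1,0,0,0,0,0,0]]]'>/dev/null;python3 -c "
from h import *
rep()"
```

```text
t6.70 D,y [59.86  0.39] z 94.4 yaw 23.19 F tool [-0.22 -0.55  0.76] mom [-0.002  0.01   0.05 ] w 11.74
t7.10 D,y [58.85  0.43] z 94.37 yaw 23.19 F tool [-0.4  -0.11  0.62] mom [-0.027 -0.018  0.012] w 11.87
```

```bash
for i in 1 2 3; do python3 -m inch '[[[0.4,0,0,0,0,0,0],[0.4,0,0,0,0,0,0],[0.4,0,0,0,0,0,0]]]' >/dev/null;python3 -c "
from h import *
rep()"; done
```

```text
t7.40 D,y [58.7   0.47] z 94.31 yaw 23.19 F tool [-1.38  0.07  0.46] mom [-0.028 -0.207 -0.041] w 11.79
t7.70 D,y [58.48  0.55] z 94.25 yaw 23.19 F tool [-2.78  0.26  0.21] mom [-0.046 -0.408 -0.032] w 11.6
t8.00 D,y [58.25  0.6 ] z 94.22 yaw 23.19 F tool [-4.59  0.11  0.04] mom [-0.069 -0.809  0.048] w 11.85
```

```bash
python3 -m inch '[[[0.01,-1.14,0,0,0,0.02,0],[0.05,-2.29,0,0,0,0.04,0],[0.1,-3.43,0,0,0,0.06,0],[0.18,-4.57,0,0,0,0.08,0],[0.18,-4.57,0,0,0,0.08,0]]]' >/dev/null;python3 -c "
from h import *
rep()"
python3 -m inch '[[[0.01,-1.14,0,0,0,0.02,0],[0.05,-2.29,0,0,0,0.04,0],[0.1,-3.43,0,0,0,0.06,0],[0.1,-3.43,0,0,0,0.06,0]]]' >/dev/null;python3 -c "
from h import *
rep()"
```

```text
t8.50 D,y [58.09  0.35] z 94.26 yaw 18.53 F tool [-4.31  1.83  0.62] mom [-0.356 -0.999  0.079] w 12.11
t8.90 D,y [57.86  0.15] z 94.35 yaw 15.08 F tool [-4.17  2.43  1.16] mom [-0.453 -0.901  0.096] w 11.67
```

```bash
for i in 1 2 ; do python3 -m inch '[[[0.01,-1.14,0,0,0,0.02,0],[0.05,-2.29,0,0,0,0.04,0],[0.05,-2.29,0,0,0,0.04,0],[0.05,-2.29,0,0,0,0.04,0]]]' >/dev/null;python3 -c "
from h import *
rep()"; done
```

```text
t9.30 D,y [57.22  0.39] z 94.52 yaw 12.89 F tool [-1.92  0.09  0.47] mom [-0.091 -0.379  0.049] w 11.8
t9.70 D,y [57.3   0.23] z 94.5 yaw 10.59 F tool [-0.43  2.01 -0.2 ] mom [-0.236 -0.234  0.075] w 11.76
```

```bash
python3 -m inch '[[[0.01,-1.14,0,0,0,0.02,0],[0.05,-2.29,0,0,0,0.04,0],[0.05,-2.29,0,0,0,0.04,0],[0.05,-2.29,0,0,0,0.04,0]]]' >/dev/null;python3 -c "
from h import *
rep()"
```

```text
t10.10 D,y [57.33  0.14] z 94.51 yaw 8.3 F tool [-0.41  2.84  0.15] mom [-0.467 -0.069  0.122] w 11.98
```

```bash
python3 -m inch '[[[0.3,0,0,0,0,0,0],[0.6,0,0,0,0,0,0],[0.6,0,0,0,0,0,0],[0.6,0,0,0,0,0,0]]]' >/dev/null;python3 -c "
from h import *
rep()"
python3 -m inch '[[[0.3,0,0,0,0,0,0],[0.6,0,0,0,0,0,0],[0.6,0,0,0,0,0,0],[0.6,0,0,0,0,0,0]]]' >/dev/null;python3 -c "
from h import *
rep()"
```

```text
t10.50 D,y [57.17  0.26] z 94.35 yaw 8.29 F tool [-1.75  3.14  0.62] mom [-0.542 -0.171  0.123] w 11.79
t10.90 D,y [56.63  0.38] z 94.32 yaw 8.3 F tool [-1.15  1.94 -0.26] mom [-0.368 -0.308  0.122] w 11.9
```

```bash
for i in 1 2; do python3 -m inch '[[[0.4,0,0,0,0,0,0],[0.8,0,0,0,0,0,0],[0.8,0,0,0,0,0,0],[0.8,0,0,0,0,0,0]]]' >/dev/null;python3 -c "
from h import *
rep()"; done
```

```text
t11.30 D,y [55.89  0.42] z 94.29 yaw 8.3 F tool [-2.34  0.62  1.17] mom [-0.176 -0.396  0.036] w 11.77
t11.70 D,y [54.45  0.35] z 94.47 yaw 8.3 F tool [-0.93 -1.39  1.1 ] mom [ 0.071 -0.159 -0.074] w 11.58
```

```bash
python3 -m inch '[[[1,-0.8,0,0,0,0.015,0],[2,-1.6,0,0,0,0.03,0],[2,-1.6,0,0,0,0.03,0],[2,-1.6,0,0,0,0.03,0]]]' >/dev/null;python3 -c "
from h import *
rep()"
python3 -m inch '[[[1,0,0,0,0,0,0],[2,0,0,0,0,0,0],[2,0,0,0,0,0,0],[2,0,0,0,0,0,0]]]' >/dev/null;python3 -c "
from h import *
rep()"
```

```text
t12.10 D,y [52.37  0.23] z 94.45 yaw 6.58 F tool [0.72 1.01 0.74] mom [-0.004  0.076  0.026] w 11.67
t12.50 D,y [50.71  0.27] z 94.39 yaw 6.58 F tool [0.95 1.   1.97] mom [-0.037 -0.067 -0.033] w 11.64
```

```bash
for i in 1 2; do python3 -m inch '[[[1,0,0,0,0,0,0],[2,0,0,0,0,0,0],[3,0,0,0,0,0,0],[4,0,0,0,0,0,0],[4,0,0,0,0,0,0],[4,0,0,0,0,0,0]]]' >/dev/null;python3 -c "
from h import *
rep()"; done
```

```text
t13.10 D,y [46.52  0.24] z 94.4 yaw 6.58 F tool [-0.39  0.43  1.66] mom [-0.028  0.038 -0.042] w 11.91
t13.70 D,y [42.55  0.25] z 94.41 yaw 6.57 F tool [0.68 0.52 0.81] mom [-0.019  0.037 -0.034] w 11.7
```

```bash
for i in 1 2; do python3 -m inch '[[[1,0,0,0,0,0,0],[2,0,0,0,0,0,0],[3,0,0,0,0,0,0],[4,0,0,0,0,0,0],[4,0,0,0,0,0,0],[4,0,0,0,0,0,0]]]' >/dev/null;python3 -c "
from h import *
rep()"; done
```

```text
t14.30 D,y [38.8   0.23] z 94.33 yaw 6.57 F tool [0.17 0.56 1.06] mom [-0.147 -0.199  0.068] w 11.83
t14.90 D,y [35.43  0.19] z 94.13 yaw 6.56 F tool [-3.07  3.42  2.22] mom [-0.559 -0.725  0.208] w 12.27
```

```bash
python3 -m inch '[[[-0.5,-0.5,0,0,0,0.02,0],[-0.5,-0.9,0,0,0,0.04,0],[-0.5,-0.9,0,0,0,0.04,0],[-0.5,-0.9,0,0,0,0.04,0]]]' >/dev/null;python3 -c "
from h import *
rep()"
python3 -m inch '[[[0.5,0,0,0,0,0,0],[1,0,0,0,0,0,0],[1.5,0,0,0,0,0,0],[1.5,0,0,0,0,0,0],[1.5,0,0,0,0,0,0]]]' >/dev/null;python3 -c "
from h import *
rep()"
```

```text
t15.30 D,y [35.14 -0.14] z 94.51 yaw 4.3 F tool [-1.77  0.97  1.27] mom [-0.25  -0.337  0.059] w 11.74
t15.80 D,y [33.54 -0.17] z 94.5 yaw 4.29 F tool [-1.61  0.17  0.39] mom [-0.008 -0.223  0.014] w 11.52
```

```bash
for i in 1 2; do python3 -m inch '[[[0.5,0,0,0,0,0,0],[1,0,0,0,0,0,0],[1.5,0,0,0,0,0,0],[2,0,0,0,0,0,0],[2,0,0,0,0,0,0]]]' >/dev/null;python3 -c "
from h import *
rep()"; done
```

```text
t16.30 D,y [31.97 -0.16] z 94.31 yaw 4.29 F tool [-1.74 -0.95  0.76] mom [-0.057 -0.346  0.043] w 11.7
t16.80 D,y [29.84 -0.17] z 94.37 yaw 4.28 F tool [-2.18 -1.56  0.9 ] mom [ 0.188 -0.36  -0.089] w 11.45
```

```bash
for i in 1 2 3; do python3 -m inch '[[[0.35,0,0,0,0,0,0],[0.7,0,0,0,0,0,0],[0.7,0,0,0,0,0,0],[0.7,0,0,0,0,0,0]]]' >/dev/null;python3 -c "
from h import *
rep()"; done
```

```text
t17.20 D,y [29.18 -0.17] z 94.4 yaw 4.28 F tool [-2.66 -1.55  0.47] mom [ 0.271 -0.332 -0.067] w 11.74
t17.60 D,y [28.57 -0.18] z 94.36 yaw 4.29 F tool [-1.85 -1.17  0.5 ] mom [ 0.354 -0.379 -0.011] w 11.48
t18.00 D,y [28.53 -0.17] z 94.27 yaw 4.29 F tool [-4.27 -1.28 -1.59] mom [ 0.338 -0.903 -0.003] w 11.37
```

```bash
python3 -m inch '[[[0.5,0,0,0,0,0,0],[0.5,0,0,0,0,0,0],[0.5,0,0,0,0,0,0]]]' >/dev/null;python3 -c "
from h import *
rep()"
python3 - <<'E'
from h import *
o,w=grab('wrist');o2,s=grab('scene')
p=proj(s,[573,-24,76]).astype(int);print(p)
a=cv2.resize(w['frame'][60:260,190:390,::-1],(400,400),interpolation=cv2.INTER_CUBIC)
b=cv2.resize(s['frame'][p[1]-40:p[1]+40,p[0]-40:p[0]+40,::-1],(400,400),interpolation=cv2.INTER_CUBIC)
cv2.imwrite('pics/home.png',cv2.convertScaleAbs(np.hstack([a,b]),alpha=1.3))
E
```

```text
t18.30 D,y [28.46 -0.16] z 94.19 yaw 4.29 F tool [-5.   -2.09 -1.69] mom [ 0.323 -1.103 -0.046] w 11.64
[322 197]
```

View pics/home.png

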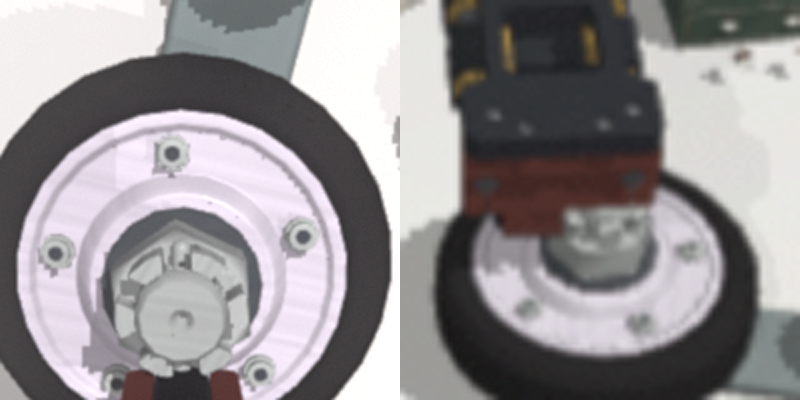

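The pin's tip shows out of the far slot at (182,250) and the tab touches the crown, with the advance stopped at 28.5 mm and force rising to 5 N, as expected at home. I'll relax the push, let go and rise.

```bash
python3 -m inch '[[[-0.7,-0.2,0,0,0,0,0],[-0.7,-0.2,0,0,0,0,0],[-0.7,-0.2,0,0,0,0,10],[-0.7,-0.2,0,0,0,0,18],[-0.7,-0.2,0,0,0,0,25],[-0.7,-0.2,0,0,0,0,30],[-0.7,-0.2,0,0,0,0,30],[-0.7,-0.2,0,0,0,0,30],[-0.7,-0.2,-5,0,0,0,30],[-0.7,-0.2,-15,0,0,0,30],[-0.7,-0.2,-35,0,0,0,30],[-20,-0.2,-60,0,0,0,30],[-45,-0.2,-75,0,0,0,30],[-70,-0.2,-75,0,0,0,30],[-70,-0.2,-75,0,0,0,30],[-70,-0.2,-75,0,0,0,30]]]'
python3 - <<'E'
from h import *
rep()
o,w=grab('wrist');o2,s=grab('scene')
p=proj(s,[573,-24,76]).astype(int);q=proj(w,[560,-26,76],o).astype(int);print(q)
y=max(q[1]-50,0);x=q[0]-50
a=cv2.resize(w['frame'][y:y+100,x:x+100,::-1],(400,400),interpolation=cv2.INTER_CUBIC)
b=cv2.resize(s['frame'][p[1]-40:p[1]+40,p[0]-40:p[0]+40,::-1],(400,400),interpolation=cv2.INTER_CUBIC)
cv2.imwrite('pics/done.png',cv2.convertScaleAbs(np.hstack([a,b]),alpha=1.3))
E
```

```text
t: 20.0
ee_pos: [476.4, -31.1, 170.3]
orientation: [3.139, 0.117, 0.003]
ft_force: [0.6, 0.3, -0.2]
width: 26.2
grasp_force: 0.0
t20.00 D,y [96.32 -0.23] z 170.26 yaw 4.27 F tool [ 0.64 -0.21  0.19] mom [-0.019 -0.017 -0.035] w 26.19
[281 105]
```

View pics/done.png

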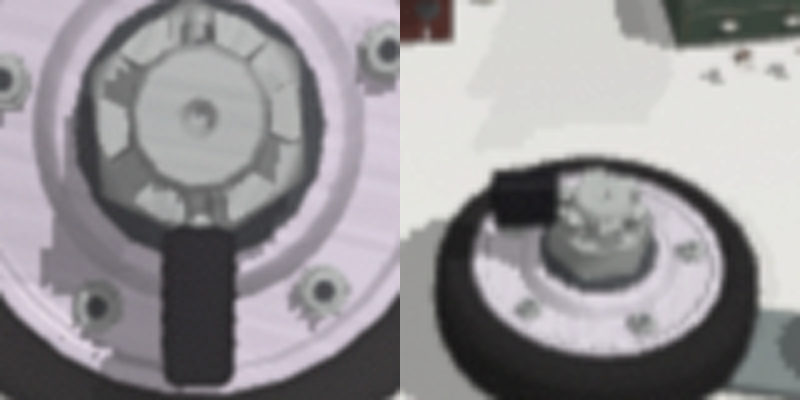

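Run:
```python
from h import *
o,w=grab('wrist'); M=tip(o)
g=cv2.cvtColor(w['frame'],cv2.COLOR_RGB2GRAY)
x,y=231,55
print([int(v) for v in g[y+48:y+104,281]])
T=lambda u,v,z:(M.T@(ray(w,(x-.4+u/4,y-.4+v/4),z,o)-o['ee_pos'])).round(2)
A=T(200,117,84);n=T(202,222,80.5);f=T(196,18,80.5)
print(A,n,f); 
for z in (94,96.2,98): print('back',A[0]-T(199,386,z)[0],'front',A[0]-T(200,228,z)[0])
print('w',T(236,320,96.2)-T(163,320,96.2))
```

```text
[80, 84, 88, 89, 87, 84, 96, 129, 127, 77, 41, 36, 39, 38, 39, 39, 38, 38, 38, 39, 37, 37, 38, 37, 37, 39, 38, 37, 37, 38, 37, 37, 38, 37, 38, 35, 37, 37, 38, 37, 37, 37, 37, 37, 39, 37, 37, 36, 36, 65, 98, 63, 38, 38, 40, 40]
[96.83  0.73 85.95] [80.47  1.09 89.43] [1.1209e+02 7.0000e-02 8.9480e+01]
back 42.21 front 17.25
back 41.94 front 17.230000000000004
back 41.72 front 17.22
w [1.000e-02 1.174e+01 1.000e-02]
```

The tab face measures 17.2 mm from the axis against 17 mm expected, so the pin is seated, and the gripper is clear of everything.

```bash
python3 -c "
from workcell import ctrl
print(ctrl.close_job())"
```

```text
the job is handed in; nothing more can be done
None
```

The larger lock pin is home through the first slot that lined up: its tab sits against the nut, the tip shows out of the far slot, contact forces stayed around 5 N, and the job was handed in at about 20 s with the gripper clear.

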